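Set the vial-rack status tags

TASK

Each vial rack on the board has a hinged flip tag in front of it, on the robot's side. With a fingertip, push over the tags that are wrong so that the tags of the full racks, and only those, lean back towards their rack with the round dot face up, while the tags of racks with any open hole lean towards the robot with the bar face up. Do not tip tags that already read right, and leave the racks, the vials and everything else on the bench standing where they are: nothing is to be picked up or pushed about.

Things in the scene. Friction and masses are not known exactly. Their poses are not given: they have to be found in the camera images.
- board: Flat grey board, 300 (x) x 480 (y) x 10 mm, fixed; origin at the centre of its underside, on the bench; z up, x points away from the robot, y along the rows (yaw within 0.15 rad). On it: a row of four tag holders (pins 50 mm to the robot's side of the centre, 115 mm apart) and 150 mm behind each its rack. Two loose vials stand between the rows, half-way sideways between columns.
- holder_a_axis (a point): Middle of the hinge pin (along y) of tag a, 30 mm above the bench; axes parallel to the board's. The tag is a white plate 48 mm wide (along the pin), 4 mm thick, its free edge 62 mm from the pin; one face has a black dot 34 mm across, the other a black bar 36 x 9 mm. The fixed steel holder, 66 mm along y, rises to 6 mm above the pin. Its column varies.
- tag_a (a joint): Lean of tag a, rad: 0 upright; +0.65 leaning away from the robot towards its rack, dot face up, on a stop; -0.65 leaning towards the robot, bar face up, on a stop. About 40 g; swings loosely with slight friction: pushed some 0.2 rad past upright it falls over by its own weight and stays.
- holder_a: Holder of tag a, fixed to the board; origin on the board's top face, 20 mm below the middle of the hinge pin; axes parallel to the board's.
- holder_b_axis (a point): Middle of the hinge pin (along y) of tag b, 30 mm above the bench; axes parallel to the board's. The tag is a white plate 48 mm wide (along the pin), 4 mm thick, its free edge 62 mm from the pin; one face has a black dot 34 mm across, the other a black bar 36 x 9 mm. The fixed steel holder, 66 mm along y, rises to 6 mm above the pin. Its column varies.
- tag_b (a joint): Lean of tag b, rad: 0 upright; +0.65 leaning away from the robot towards its rack, dot face up, on a stop; -0.65 leaning towards the robot, bar face up, on a stop. About 40 g; swings loosely with slight friction: pushed some 0.2 rad past upright it falls over by its own weight and stays.
- holder_b: Holder of tag b, fixed to the board; origin on the board's top face, 20 mm below the middle of the hinge pin; axes parallel to the board's.
- holder_c_axis (a point): Middle of the hinge pin (along y) of tag c, 30 mm above the bench; axes parallel to the board's. The tag is a white plate 48 mm wide (along the pin), 4 mm thick, its free edge 62 mm from the pin; one face has a black dot 34 mm across, the other a black bar 36 x 9 mm. The fixed steel holder, 66 mm along y, rises to 6 mm above the pin. Its column varies.
- tag_c (a joint): Lean of tag c, rad: 0 upright; +0.65 leaning away from the robot towards its rack, dot face up, on a stop; -0.65 leaning towards the robot, bar face up, on a stop. About 40 g; swings loosely with slight friction: pushed some 0.2 rad past upright it falls over by its own weight and stays.
- holder_c: Holder of tag c, fixed to the board; origin on the board's top face, 20 mm below the middle of the hinge pin; axes parallel to the board's.
- holder_d_axis (a point): Middle of the hinge pin (along y) of tag d, 30 mm above the bench; axes parallel to the board's. The tag is a white plate 48 mm wide (along the pin), 4 mm thick, its free edge 62 mm from the pin; one face has a black dot 34 mm across, the other a black bar 36 x 9 mm. The fixed steel holder, 66 mm along y, rises to 6 mm above the pin. Its column varies.
- tag_d (a joint): Lean of tag d, rad: 0 upright; +0.65 leaning away from the robot towards its rack, dot face up, on a stop; -0.65 leaning towards the robot, bar face up, on a stop. About 40 g; swings loosely with slight friction: pushed some 0.2 rad past upright it falls over by its own weight and stays.
- holder_d: Holder of tag d, fixed to the board; origin on the board's top face, 20 mm below the middle of the hinge pin; axes parallel to the board's.
- rack_full_1: Grey vial rack, full: all 8 places hold a capped vial. Loose, 52 (x) x 90 (y) x 26 mm (white vial caps up to 49 mm above its foot), about 0.35 kg; origin at the centre of its underside, on the board's top. It stands behind the tag that belongs to it (same place along the rows within about 5 mm). Which column it stands in varies.
- rack_full_2: Grey vial rack, full: all 8 places hold a capped vial. Loose, 52 (x) x 90 (y) x 26 mm (white vial caps up to 49 mm above its foot), about 0.35 kg; origin at the centre of its underside, on the board's top. It stands behind the tag that belongs to it (same place along the rows within about 5 mm). Which column it stands in varies.
- rack_part: Grey vial rack, not full: 3 of its 8 places hold a vial, 5 are open holes. Loose, 52 (x) x 90 (y) x 26 mm (white vial caps up to 49 mm above its foot), about 0.35 kg; origin at the centre of its underside, on the board's top. It stands behind the tag that belongs to it (same place along the rows within about 5 mm). Which column it stands in varies.
- rack_empty: Grey vial rack, empty: 8 open holes, no vial. Loose, 52 (x) x 90 (y) x 26 mm (no vials in it), about 0.35 kg; origin at the centre of its underside, on the board's top. It stands behind the tag that belongs to it (same place along the rows within about 5 mm). Which column it stands in varies.
- vial_1: Bystander: loose capped vial standing on the board, 16 mm wide, 44 mm high; origin at the centre of its underside.
- vial_2: Bystander: loose capped vial standing on the board, 16 mm wide, 44 mm high; origin at the centre of its underside.
- beaker: Bystander: glass beaker, 68 mm wide, 90 mm high, left of the board; origin at the centre of its underside.
- reagent: Bystander: amber jar, 70 mm wide, 150 mm high, left of the board; origin at the centre of its underside.
- tub: Bystander: white tub, 64 mm wide, 70 mm high, right of the board; origin at the centre of its underside.
- spatula: Bystander: flat steel lab spatula lying right of the board, 160 mm long; origin at its underside near its middle.
- molecule: Bystander: ball molecule model, about 80 mm long, 46 mm high, right of the board; origin at its underside near its middle.

How it is judged:
By the outcome, as a careful person would: the job done as asked, in the order asked, and still so for the second after the job is handed in, with the robot touching nothing.
It also fails if it takes over 51 s, if anything falls off the work surface, if the arm or the gripper's body presses on something with over 40 N, if the wrist force passes 120 N, or if a joint passes its speed limit or range.

ROBOT

A 6-joint arm with a two-finger parallel gripper is mounted at the origin on the work surface. World frame = base frame: x ahead of the robot, y to its left, z up, the work surface at z = 0. Lengths are in mm, angles in rad, forces in N, time in s.
With the tool pointing down it reaches from about 300 to 775 mm from the base axis. Payload 14.6 kg.
Tool frame: the origin (TCP) lies on the front face of the gripper's body, between the roots of the fingers; the fingertips stand 97 mm ahead of it and the grasp point (between the pads) lies 78 mm ahead of it; z points along the fingers, y is the line along which they close (so a half turn about z gives the same grasp; the last joint's range is limited). The gripper opens to 94 mm and grips with 3 to 60 N. Pads are 16 mm wide; open, the fingers measure 119 mm over their backs; the gripper's body (75 mm by 177 mm) begins 78 mm behind the grasp point.
Start: joints at [-1.232, 0.3, 1.521, -0, 1.321, -0.067], TCP at [217.107, -505.326, 302.646] pointing down, gripper open.
Joint ranges: [-3.03, 3.03], [-0.79, 2.21], [0.23, 2.52], [-1.04, 4.18], [0, 3.07], [-2.55, 2.55]. Speed limits (rad/s): [2.22, 2.22, 2.57, 3.14, 3.14, 3.14].

INTERFACE

Orientations are given as [roll, pitch, yaw] about the fixed x, y, z axes, in that order (R = Rz(yaw) Ry(pitch) Rx(roll)).
In Python, from cell import * gives the robot as it stands.
- The arm moves only by the tool carry_out, never from a script. Its arguments are lists of equal length, an entry for each row: "slide": the shift along the world's x, y, z scaled (see below), a list of three; "dr": the turn, a rotation vector about the world's x, y, z scaled (see below), a list of three; "gripper": the opening in per cent of the stroke, from 0 (shut) to 100 (fully open). A call has 1 to 10 rows; each row is the pose to reach, as a shift and turn from the pose commanded when the call began, turning the shorter way round; what a row does not reach only later rows make up. The controller multiplies each number of a shift by 0.25 m and each number of a turn by 360 degrees. A row lasts 1/12 s, in which the tool goes at most 41.7 mm and 7.16 degrees, less where a joint would pass 70% of its speed; a pose out of reach is approached as far as the arm can. A call with a number of a shift or a turn outside -1 to 1 is refused whole. A call with a gripper value outside its range is refused whole. The fingers move at their own pace and stop on an object; "newtons" is the grip in N (left out, the last holds). Time passes only in rows, so rows that repeat a pose let the fingers close. It gives the time, the measured TCP pose, the force, the opening and the grip force at its end, in the units of the state.
- read_state(): the state, without advancing time (a new reading comes with each control period).
- camera(name): name is "side" or "top"; returns the picture (420x560x3 uint8, red, green, blue); there is no depth.
- camera_model(name): a dict with "vfov" (degrees; the focal length in pixels is half the picture's height over the tangent of half this angle, whatever the lens; pixels are square), "cx", "cy" (the principal point, pixels), "R" (3x3) and "t" (3): a world point X has camera coordinates R X + t. Camera axes: x right, y down, z forward; pixel columns grow to the right and rows downward; lengths in mm; the calibration is good to about 2 mm. A picture is of the moment at which its call begins. camera_model takes no time and is no camera call.
- sign_off(): hands the job in; it is judged then, once.
The state is a dict: "clock": time; "joints": joint angles; "qd": joint speeds; "effort": joint torques, N m; "eef_pos": TCP position; "eef_rot": TCP orientation; "wrist_force": force on the tool from outside, world axes, zero at the start; "moment": the same for the moment, N m; "finger_gap": finger opening in mm; "finger_force": force on a finger pad.
Only numpy, scipy, OpenCV 4.12 (cv2) and the standard library are available. Lean on these libraries where they do the work, as an engineer would, in place of code of your own. Each camera call takes 0.05 s, during which the arm holds its last target. There are 200 camera calls.

## Working session

There is one attempt and no reset: what is moved stays moved. The work goes in short steps, Python scripts to look and compute and a tool call to move; the robot and the scene stay as the last step left them, time stands still between calls to the robot, and variables do not carry over. Pictures are saved under pics/ and viewed, at most 10 in all, crops included, and the job is handed in when it is done.

Besides the shell and the picture viewer there is one more tool, called after ">>>" as a command line: name --argument value ..., lists and objects as JSON in quotes. carry_out: Moves the arm, as the interface text tells. Its arguments: {"type":"object","properties":{"slide":{"type":"array","items":{"type":"array","items":{"type":"number","minimum":-1,"maximum":1}}},"dr":{"type":"array","items":{"type":"array","items":{"type":"number","minimum":-1,"maximum":1}}},"gripper":{"type":"array","items":{"type":"number"}},"newtons":{"type":"number"}},"required":["slide","dr","gripper"]}

```bash
mkdir -p pics; python3 - <<'E'
from cell import *
import cv2
for n in("top","side"):
    cv2.imwrite(f"pics/{n}0.png",cv2.resize(camera(n)[:,:,::-1],(784,588),interpolation=cv2.INTER_CUBIC))
    m=camera_model(n);print(n,m)
s=read_state();print(s["clock"],s["eef_pos"],s["eef_rot"],s["finger_gap"])
E
```

```text
top {'vfov': 45.61404015657342, 'cx': 277.50293478646364, 'cy': 215.49208553090725, 'R': array([[ 0.01163142, -0.99992297,  0.00433066],
       [-0.99678313, -0.01193814, -0.07925194],
       [ 0.07929753, -0.00339492, -0.99684521]]), 't': array([ -13.19195634,  533.73791263, 1378.96241446])}
side {'vfov': 47.98992590170996, 'cx': 276.9022912993513, 'cy': 213.01625429030378, 'R': array([[-0.97887881, -0.20443828,  0.00112448],
       [-0.13195299,  0.62758886, -0.76728133],
       [ 0.15615596, -0.75122381, -0.64130968]]), 't': array([ 546.58000701,  115.37406746, 1124.07262182])}
0.1 [ 217.05895446 -505.22026457  302.15696291] [-3.14060780e+00 -8.07849334e-05  4.05772926e-01] 93.79411128833216
```

View pics/top0.png

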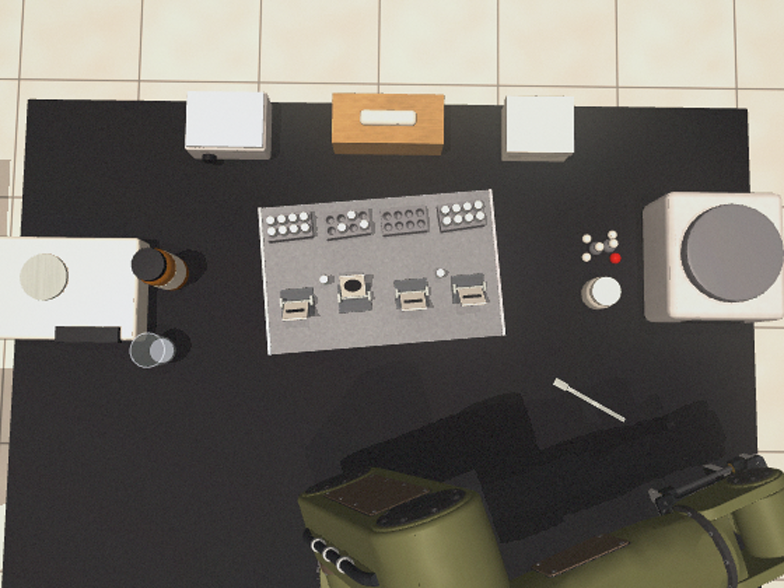

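View pics/side0.png

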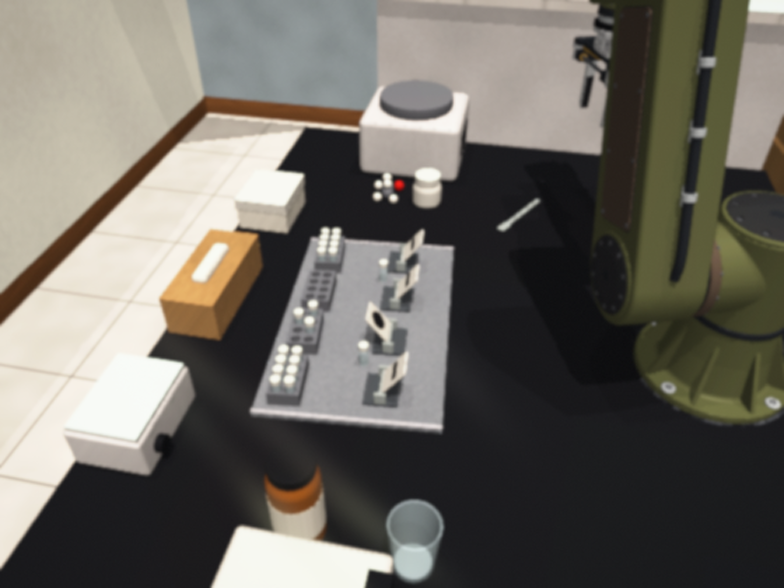

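Columns from left (+y) to right in the top image, enlarged by 1.4:

| Column | Rack | Tag shows | Verdict |
|---|---|---|---|
| 1 | full | bar | wrong |
| 2 | part | dot | wrong |
| 3 | empty | bar | right |
| 4 | full | bar | wrong |

The board corners are near (259,207), (491,190), (505,334) and (269,354).

```bash
cat > h.py <<'E'
from cell import *
import numpy as np
def ray(n,u,v,z):
    m=camera_model(n);f=210/np.tan(np.radians(m["vfov"]/2))
    d=m["R"].T@np.array([(u-m["cx"])/f,(v-m["cy"])/f,1]);c=-m["R"].T@m["t"]
    return c+d*(z-c[2])/d[2]
E
python3 - <<'E'
from h import *
np.set_printoptions(precision=1,suppress=True)
P=[ray("top",u/1.4,v/1.4,10) for u,v in((259.5,207.5),(491.5,190.5),(505,334.5),(269.5,354))]
for i in range(4):print(P[i],np.linalg.norm(P[i]-P[i-1]))
c=sum(P)/4;yv=(P[0]-P[1]+P[3]-P[2])[:2];yv/=np.linalg.norm(yv);xv=np.array([yv[1],-yv[0]])
print("yaw",np.arctan2(xv[1],xv[0]),c)
for k in(172.5,57.5,-57.5,-172.5):print("pin",c[:2]-50*xv+k*yv,"dirs",xv)
# tag free edges seen (z~79)
for u,v in((297,309),(352.5,281),(413,301),(471,295)):
    p=ray("top",u/1.4,v/1.4,60)[:2]-c[:2];print("tag board xy",p@xv,p@yv)
for u,v in((323.5,279.5),(440.5,272.5)):
    p=ray("top",u/1.4,v/1.4,54)[:2]-c[:2];print("vial board xy",p@xv,p@yv)
E
```

```text
[724.2 258.3  10. ] 298.8727305411203
[ 765.5 -215.    10. ] 475.1024816978819
[ 471.3 -242.2   10. ] 295.3964607939635
[426.7 230.5  10. ] 474.7342967604662
yaw 0.09052815199678309 [596.9   7.9  10. ]
pin [531.5 175.2] dirs [1.  0.1]
pin [541.9  60.7] dirs [1.  0.1]
pin [552.3 -53.9] dirs [1.  0.1]
pin [ 562.7 -168.4] dirs [1.  0.1]
tag board xy -67.45791866571493 169.85184581470386
tag board xy -21.322211183292612 58.20735330480199
tag board xy -69.6053553605572 -56.2987364360994
tag board xy -66.78338936057128 -169.9957993707444
vial board xy -13.24673244669529 114.86479461961021
vial board xy -17.445730017170106 -114.96958147475185
```

>>> carry_out --slide '[[0.64,0.78,0],[0.64,0.78,0],[0.64,0.78,0],[0.64,0.78,0],[0.64,0.78,0],[0.64,0.78,0],[0.64,0.78,0],[0.64,0.78,0],[0.64,0.78,0]]' --dr '[[0,0,-0.05],[0,0,-0.05],[0,0,-0.05],[0,0,-0.05],[0,0,-0.05],[0,0,-0.05],[0,0,-0.05],[0,0,-0.05],[0,0,-0.05]]' --gripper '[0,0,0,0,0,0,0,0,0]'

```text
clock: 0.85
eef_pos: [377.0, -310.5, 302.5]
eef_rot: [-3.142, 0.0, 0.093]
wrist_force: [-0.2, 0.2, -0.5]
finger_gap: 37.3
finger_force: 0.0
```

>>> carry_out --slide '[[0.44,0.54,0],[0.44,0.54,0],[0.44,0.54,0],[0.44,0.54,0],[0.44,0.54,0],[0.44,0.54,-0.3],[0.44,0.54,-0.3],[0.44,0.54,-0.3],[0.44,0.54,-0.3]]' --dr '[[0,0,0],[0,0,0],[0,0,0],[0,0,0],[0,0,0],[0,0,0],[0,0,0],[0,0,0],[0,0,0]]' --gripper '[0,0,0,0,0,0,0,0,0]'

```text
clock: 1.6
eef_pos: [486.4, -176.7, 227.3]
eef_rot: [-3.14, 0.003, 0.09]
wrist_force: [0.3, -0.0, 1.0]
finger_gap: 0.3
finger_force: 0.0
```

>>> carry_out --slide '[[0,0,-0.14],[0,0,-0.28],[0,0,-0.28],[0,0,-0.28]]' --dr '[[0,0,0],[0,0,0],[0,0,0],[0,0,0]]' --gripper '[0,0,0,0]'

```text
clock: 1.93
eef_pos: [487.3, -176.3, 159.1]
eef_rot: [-3.142, 0.0, 0.091]
wrist_force: [0.3, -0.7, 1.7]
finger_gap: 0.8
finger_force: 0.0
```

>>> carry_out --slide '[[0.04,0.004,0],[0.08,0.007,0],[0.12,0.011,0],[0.16,0.014,0],[0.2,0.018,0],[0.24,0.022,0],[0.27,0.024,0],[0.3,0.027,0],[0.33,0.03,0],[0.33,0.03,0]]' --dr '[[0,0,0],[0,0,0],[0,0,0],[0,0,0],[0,0,0],[0,0,0],[0,0,0],[0,0,0],[0,0,0],[0,0,0]]' --gripper '[0,0,0,0,0,0,0,0,0,0]'

```text
clock: 2.77
eef_pos: [570.8, -167.9, 158.7]
eef_rot: [3.141, -0.002, 0.092]
wrist_force: [-0.9, -0.1, 1.0]
finger_gap: 0.7
finger_force: 0.0
```

>>> carry_out --slide '[[-0.15,-0.014,0],[-0.3,-0.03,0],[-0.33,-0.03,0],[-0.33,-0.03,0.3],[-0.33,-0.03,0.3],[-0.33,-0.03,0.3],[-0.33,-0.03,0.3]]' --dr '[[0,0,0],[0,0,0],[0,0,0],[0,0,0],[0,0,0],[0,0,0],[0,0,0]]' --gripper '[0,0,0,0,0,0,0]'

```text
clock: 3.35
eef_pos: [487.6, -175.6, 234.7]
eef_rot: [3.14, -0.004, 0.091]
wrist_force: [-0.2, -0.5, -0.6]
finger_gap: 0.3
finger_force: 0.0
```

```bash
python3 - <<'E'
from h import *
import cv2
a=camera("top")[120:270,170:380,::-1];b=camera("side")[150:310,170:340,::-1]
cv2.imwrite("pics/c1.png",np.hstack([cv2.resize(x,(390,400),interpolation=cv2.INTER_CUBIC) for x in(a,b)]))
E
```

```text
(no output)
```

View pics/c1.png

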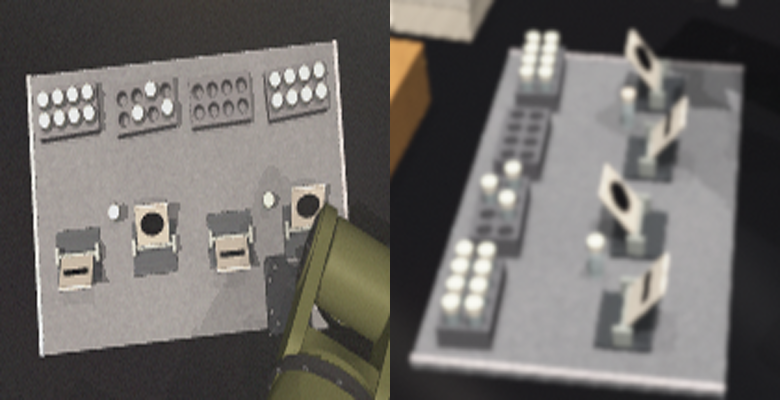

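Tag 4 now shows its dot at (308,207) and nothing else has changed. Next is tag 1.

>>> carry_out --slide '[[-0.06,0.69,0],[-0.06,0.69,0],[-0.06,0.69,0],[-0.06,0.69,0],[-0.06,0.69,0],[-0.06,0.69,0]]' --dr '[[0,0,0],[0,0,0],[0,0,0],[0,0,0],[0,0,0],[0,0,0]]' --gripper '[0,0,0,0,0,0]'

```text
clock: 3.95
eef_pos: [471.7, -0.9, 231.7]
eef_rot: [-3.141, 0.002, 0.095]
wrist_force: [0.3, 0.7, 0.9]
finger_gap: 0.8
finger_force: 0.0
```

>>> carry_out --slide '[[-0.06,0.69,0],[-0.06,0.69,0],[-0.06,0.69,0],[-0.06,0.69,0],[-0.06,0.69,0],[-0.06,0.69,0],[-0.06,0.69,-0.15],[-0.06,0.69,-0.3],[-0.06,0.69,-0.3],[-0.06,0.69,-0.3]]' --dr '[[0,0,0],[0,0,0],[0,0,0],[0,0,0],[0,0,0],[0,0,0],[0,0,0],[0,0,0],[0,0,0],[0,0,0]]' --gripper '[0,0,0,0,0,0,0,0,0,0]'

```text
clock: 4.78
eef_pos: [457.2, 167.9, 156.9]
eef_rot: [3.141, 0.004, 0.09]
wrist_force: [0.1, -0.4, 0.5]
finger_gap: 0.4
finger_force: 0.0
```

>>> carry_out --slide '[[0.04,0.004,0],[0.08,0.007,0],[0.12,0.011,0],[0.16,0.014,0],[0.2,0.018,0],[0.24,0.022,0],[0.27,0.024,0],[0.3,0.027,0],[0.33,0.03,0],[0.33,0.03,0]]' --dr '[[0,0,0],[0,0,0],[0,0,0],[0,0,0],[0,0,0],[0,0,0],[0,0,0],[0,0,0],[0,0,0],[0,0,0]]' --gripper '[0,0,0,0,0,0,0,0,0,0]'

```text
clock: 5.62
eef_pos: [540.8, 176.9, 158.4]
eef_rot: [-3.141, -0.001, 0.091]
wrist_force: [-0.2, 0.2, -0.4]
finger_gap: 0.2
finger_force: 0.0
```

>>> carry_out --slide '[[-0.15,-0.014,0],[-0.3,-0.03,0],[-0.33,-0.03,0],[-0.33,-0.03,0.35],[-0.33,-0.03,0.35],[-0.33,-0.03,0.35],[-0.33,-0.03,0.35]]' --dr '[[0,0,0],[0,0,0],[0,0,0],[0,0,0],[0,0,0],[0,0,0],[0,0,0]]' --gripper '[0,0,0,0,0,0,0]'

```text
clock: 6.2
eef_pos: [457.8, 169.9, 247.9]
eef_rot: [-3.141, -0.005, 0.092]
wrist_force: [0.4, -0.1, -0.5]
finger_gap: 0.3
finger_force: 0.0
```

>>> carry_out --slide '[[0.62,-0.4,0],[0.62,-0.4,0],[0.62,-0.4,0],[0.62,-0.4,0],[0.62,-0.4,0],[0.62,-0.4,0],[0.62,-0.4,0]]' --dr '[[0,0,0],[0,0,0],[0,0,0],[0,0,0],[0,0,0],[0,0,0],[0,0,0]]' --gripper '[0,0,0,0,0,0,0]'

```text
clock: 6.78
eef_pos: [612.0, 69.2, 243.0]
eef_rot: [-3.141, 0.003, 0.09]
wrist_force: [-1.0, -0.4, 0.2]
finger_gap: 0.2
finger_force: 0.0
```

```bash
python3 - <<'E'
from h import *
import cv2
a=camera("top")[120:270,170:380,::-1];b=camera("side")[150:310,170:340,::-1]
cv2.imwrite("pics/c2.png",np.hstack([cv2.resize(x,(390,400),interpolation=cv2.INTER_CUBIC) for x in(a,b)]))
E
```

```text
(no output)
```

View pics/c2.png

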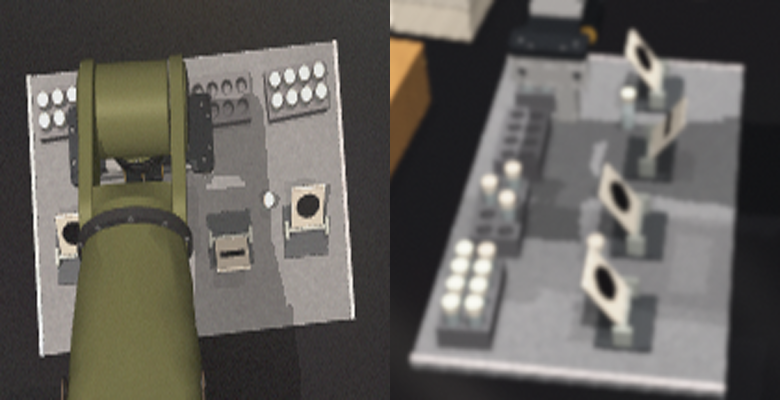

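Tag 1 also leans back dot-up now, at about (605,285) in the side view. The gripper is behind tag 2, so I lower it and push towards the robot.

>>> carry_out --slide '[[0,0,-0.15],[0,0,-0.25],[0,0,-0.34],[0,0,-0.34],[0,0,-0.34]]' --dr '[[0,0,0],[0,0,0],[0,0,0],[0,0,0],[0,0,0]]' --gripper '[0,0,0,0,0]'

```text
clock: 7.3
eef_pos: [611.4, 70.4, 160.1]
eef_rot: [-3.141, 0.002, 0.093]
wrist_force: [0.9, 0.2, -0.7]
finger_gap: 0.3
finger_force: 0.0
```

>>> carry_out --slide '[[-0.04,-0.004,0],[-0.08,-0.007,0],[-0.12,-0.011,0],[-0.16,-0.014,0],[-0.2,-0.018,0],[-0.23,-0.021,0],[-0.26,-0.023,0],[-0.29,-0.026,0],[-0.31,-0.028,0],[-0.31,-0.028,0]]' --dr '[[0,0,0],[0,0,0],[0,0,0],[0,0,0],[0,0,0],[0,0,0],[0,0,0],[0,0,0],[0,0,0],[0,0,0]]' --gripper '[0,0,0,0,0,0,0,0,0,0]'

```text
clock: 8.13
eef_pos: [534.0, 62.7, 160.5]
eef_rot: [-3.142, -0.0, 0.092]
wrist_force: [-0.1, -0.6, 0.6]
finger_gap: 0.8
finger_force: 0.0
```

>>> carry_out --slide '[[0.15,0.014,0],[0.28,0.026,0],[0.28,0.026,0],[0.28,0.026,0.5],[0.28,0.026,0.5],[0.28,0.026,0.5],[0.28,0.026,0.5],[0.28,0.026,0.5]]' --dr '[[0,0,0],[0,0,0],[0,0,0],[0,0,0],[0,0,0],[0,0,0],[0,0,0],[0,0,0]]' --gripper '[0,0,0,0,0,0,0,0]'

```text
clock: 8.8
eef_pos: [605.0, 69.2, 287.5]
eef_rot: [3.141, -0.004, 0.092]
wrist_force: [-0.2, 0.3, -1.4]
finger_gap: 0.2
finger_force: 0.0
```

>>> carry_out --slide '[[-0.8,-0.8,0],[-0.8,-0.8,0],[-0.8,-0.8,0],[-0.8,-0.8,0],[-0.8,-0.8,0],[-0.8,-0.8,0],[-0.8,-0.8,0],[-0.8,-0.8,0],[-0.8,-0.8,0]]' --dr '[[0,0,0],[0,0,0],[0,0,0],[0,0,0],[0,0,0],[0,0,0],[0,0,0],[0,0,0],[0,0,0]]' --gripper '[0,0,0,0,0,0,0,0,0]'

```text
clock: 9.55
eef_pos: [403.7, -131.5, 284.3]
eef_rot: [-3.141, 0.001, 0.089]
wrist_force: [0.1, 0.3, -0.4]
finger_gap: 0.5
finger_force: 0.0
```

>>> carry_out --slide '[[-0.1,-0.8,0],[-0.1,-0.8,0],[-0.1,-0.8,0],[-0.1,-0.8,0],[-0.1,-0.8,0],[-0.1,-0.8,0],[-0.1,-0.8,0],[-0.1,-0.8,0]]' --dr '[[0,0,0],[0,0,0],[0,0,0],[0,0,0],[0,0,0],[0,0,0],[0,0,0],[0,0,0]]' --gripper '[0,0,0,0,0,0,0,0]'

```text
clock: 10.22
eef_pos: [380.3, -329.8, 284.2]
eef_rot: [-3.14, 0.001, 0.092]
wrist_force: [0.6, -0.3, -0.4]
finger_gap: 0.4
finger_force: 0.0
```

```bash
python3 - <<'E'
from h import *
import cv2
a=camera("top")[120:270,170:380,::-1];b=camera("side")[150:310,170:340,::-1]
cv2.imwrite("pics/c3.png",np.hstack([cv2.resize(x,(390,400),interpolation=cv2.INTER_CUBIC) for x in(a,b)]))
E
```

```text
(no output)
```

View pics/c3.png

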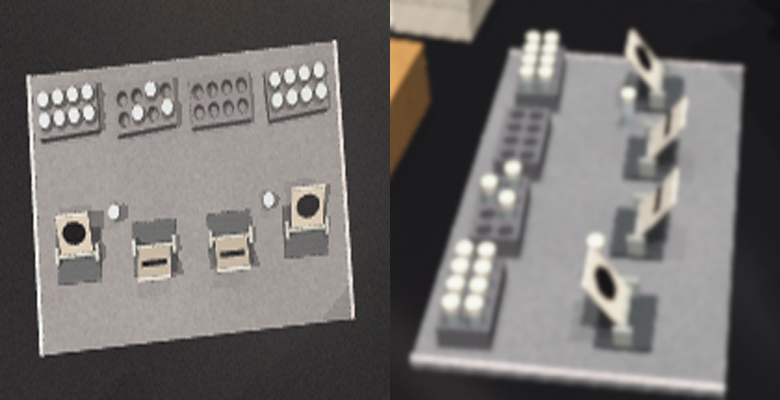

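The outer tags at (75,233) and (308,206) show dots in front of the full racks. The inner tags at (154,263) and (232,254) show bars in front of the part-filled and empty racks. Racks and vials have not moved.

```bash
python3 -c "
from cell import *
print(sign_off())"
```

```text
the job is handed in; nothing more can be done
None
```

I pushed over the three wrong tags, so both full racks now show the dot and the part-filled and empty racks show the bar; the final pictures show the racks and vials where they were, and the job was handed in at about 10 s.

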